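Rub down both sides of a toy boat hull on a sloped sanding board

TASK

Take the wooden toy boat hull and, holding it flat on the sloped board with its red side flush against the brown sanding bar, rub it along the bar from the yellow end to the blue end; then turn it half round and rub its green side back along the bar, from the blue end to the yellow end. Finally set the hull down upright in the middle of the grey mat, lengthways, and let go. Leave the other things on the table where they are.

Things in the scene. Friction and masses are not known exactly. Their poses are not given: they have to be found in the camera images.
- hull: Loose wooden toy boat hull, 145 long (x), 70 wide (y), 28 thick, 0.2 kg; square brown cabin 36 x 36 over the origin, from 28 to 73 above the underside. Origin: centre of the underside; +x to the bow, z up. Sides straight from the stern (x = -72) to x = 37, then a pointed bow (x = 72). Side +y red, side -y green. Starts upright at any yaw, left or right of the board. Sizes in mm.
- red_side (a point): Point on the face of the hull's red side, level with the cabin's centre: 35 mm to +y of the hull's origin, 11 mm above its underside.
- green_side (a point): Point on the face of the hull's green side: 35 mm to -y of the hull's origin, 11 mm above its underside.
- bar: Fixed brown sanding bar at the lower edge, nearest the robot, of the sloped board: 320 mm long, 25 wide, standing 22 above the slope. Origin: middle of its length, at the foot of its rubbing face, on the slope's surface. y along the bar; x up the slope, square to the face (the face is the plane x = 0, the bar is at x < 0); z square out of the slope, 26 degrees from vertical.
- board: Fixed plywood board on a stand, sloping up at 26 degrees away from the robot, 380 mm long (y). Origin: centre of its foot on the table; x away from the robot, z up. The bar's origin is at x = -60, z = 62 mm. The free slope runs 155 mm up from the bar's face, to 130 mm above the table. Board, bar and end blocks move and turn together between episodes.
- yellow_end: Yellow end block, 24 mm wide and 30 mm high, just past one end of the sanding bar (either end: the two end blocks are swapped at random). Its origin lies in the line of the foot of the rubbing face, 172 mm from the bar's middle; its front is set back 5 mm behind the rubbing face. Its axes are not those of the slope.
- blue_end: Blue end block, the same, at the other end of the bar.
- mat: Grey mat fixed flat on the table, 200 mm (x) by 130 mm (y), 4 mm thick. Origin: centre of its underside. It lies on the other side of the sanding board from the hull's start.
- glue: Bystander: white glue bottle, 56 mm across, 150 mm high. Origin: centre of the underside.
- paint: Bystander: paint can, 80 mm across, 100 mm high. Origin: centre of the underside.
- brushes: Bystander: glass jar of paint brushes, 76 mm across, about 200 mm high with the brushes. Origin: centre of the underside.
- sailboat: Bystander: finished blue toy sailing boat with mast and sails, 110 x 60 mm, sails 80 mm wide, 180 mm high. Origin: centre of the underside.
- cork: Bystander: cork sanding block, 65 x 110 x 35 mm. Origin: centre of the underside.
- tape: Bystander: roll of orange tape lying flat, 90 mm across, 24 mm high. Origin: centre of the underside.

How it is judged:
By the outcome, as a careful person would: the job done as asked, in the order asked, and still so for the second after the job is handed in, with the robot touching nothing.
It also fails if it takes over 72 s, if anything falls off the work surface, if the arm or the gripper's body presses on something with over 40 N, if the wrist force passes 120 N, or if a joint passes its speed limit or range.

ROBOT

A 6-joint arm with a two-finger parallel gripper is mounted at the origin on the work surface. World frame = base frame: x ahead of the robot, y to its left, z up, the work surface at z = 0. Lengths are in m, angles in rad, forces in N, time in s.
With the tool pointing down it reaches from about 0.35 to 0.775 m from the base axis. Payload 7.3 kg.
Tool frame: the origin (TCP) lies between the finger pads; the fingertips stand 14 mm ahead of it and the grasp point (between the pads) lies 5 mm behind it; z points along the fingers, y is the line along which they close (so a half turn about z gives the same grasp; the last joint's range is limited). The gripper opens to 92 mm and grips with 3 to 60 N. Pads are 19 mm wide; open, the fingers measure 130 mm over their backs; the gripper's body (75 mm by 190 mm) begins 47 mm behind the grasp point.
Start: joints at [-1.301, 0.342, 1.524, -0, 1.275, -0.146], TCP at [0.212, -0.48, 0.241] pointing down, gripper open.
Joint ranges: [-2.53, 2.53], [-0.77, 2.02], [0.04, 2.7], [-1, 4.14], [0.28, 2.66], [-3.11, 3.11]. Speed limits (rad/s): [2.57, 2.57, 3.14, 3.14, 3.14, 3.14].

INTERFACE

Orientations are given as [roll, pitch, yaw] about the fixed x, y, z axes, in that order (R = Rz(yaw) Ry(pitch) Rx(roll)).
In Python, from cell import robot, eyes gives the robot as it stands. The module is installed in compiled form; this text tells all that it offers.
- The arm moves only by the shell command python3 -m handwheel 'ROWS' [FORCE]. ROWS is JSON, one flat list of numbers, 5 for each row, row after row: the shift along the world's x, y, z in mm, then the turn about the world's z in rad, then the opening, from 0 (shut) to 1 (fully open). In form: [x, y, z, spin, jaw, x, y, z, spin, jaw, ...]. A call has 1 to 8 rows; each row shifts and turns the commanded pose from where the row before left it; what a row does not reach is not made up. A row lasts 1/10 s, in which the tool goes at most 50 mm and 8.59 degrees, less where a joint would pass 70% of its speed; a pose out of reach is approached as far as the arm can. A call with a gripper value outside its range is refused whole. The fingers move at their own pace and stop on an object; FORCE is the grip in N (left out, the last holds). Time passes only in rows, so rows that do not move let the fingers close. It gives the time, the measured TCP pose, the force, the opening and the grip force at its end, in the units of the state.
- robot.observe(): the state, without advancing time (a new reading comes with each control period).
- eyes.read_camera(name): name is "side" or "top"; returns (picture, depth): 384x512x3 uint8, blue, green, red; 384x512 float32, m along the optical axis (not along the pixel's ray), 0 where there is no reading.
- eyes.calibration(name): a dict with "fx", "fy", "cx", "cy" (pixels), "world_to_cam" (4x4, takes a point from world to camera coordinates). Camera axes: x right, y down, z forward; pixel columns grow to the right and rows downward; lengths in m; the calibration is good to about 2 mm. A picture is of the moment at which its call begins. calibration takes no time and is no camera call.
- robot.hand_in(): hands the job in; it is judged then, once.
The state is a dict: "time": time; "qpos": joint angles; "qvel": joint speeds; "joint_efforts": joint torques, N m; "tool_pos": TCP position; "tool_rot": TCP orientation; "contact_force": force on the tool from outside, world axes, zero at the start; "torque": the same for the moment, N m; "opening": finger opening in m; "grip_force": force on a finger pad.
Only numpy, scipy, OpenCV 4.12 (cv2) and the standard library are available. Lean on these libraries where they do the work, as an engineer would, in place of code of your own. Each camera call takes 0.05 s, during which the arm holds its last target. There are 200 camera calls.

## Working session

There is one attempt and no reset: what is moved stays moved. The work goes in short steps, Python scripts to look and compute and a shell command to move; the robot and the scene stay as the last step left them, time stands still between calls to the robot, and variables do not carry over. Pictures are saved under pics/ and viewed, at most 10 in all, crops included, and the job is handed in when it is done.

```bash
mkdir -p pics; python3 - <<'E'
from cell import robot, eyes
import cv2,numpy as np
for n in("top","side"):
    p,d=eyes.read_camera(n); cv2.imwrite(f"pics/{n}0.png",p); np.save(f"{n}0.npy",d)
    c=eyes.calibration(n); print(n,c["fx"],c["cx"],c["cy"]); print(np.round(np.array(c["world_to_cam"]),3))
s=robot.observe();print(s["time"],s["tool_pos"],s["tool_rot"],s["opening"])
E
```

```text
top 368.3947230039474 256.8489267662309 190.42798350605918
[[ 0.025 -1.     0.011 -0.017]
 [-0.998 -0.026 -0.049  0.541]
 [ 0.05  -0.009 -0.999  1.172]
 [ 0.     0.     0.     1.   ]]
side 439.1518410981576 255.89926484351622 193.07174830601366
[[-0.715 -0.699 -0.021  0.391]
 [-0.344  0.377 -0.86   0.257]
 [ 0.609 -0.607 -0.51   1.063]
 [ 0.     0.     0.     1.   ]]
0.1 [ 0.21197859 -0.47994619  0.24012059] [-3.14027113e+00 -1.73588608e-04  4.15801209e-01] 0.09178159945839148
```

View pics/top0.png

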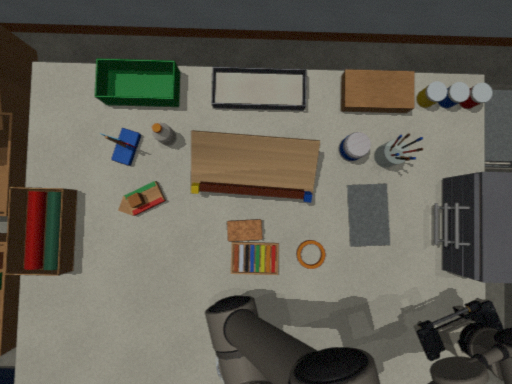

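View pics/side0.png

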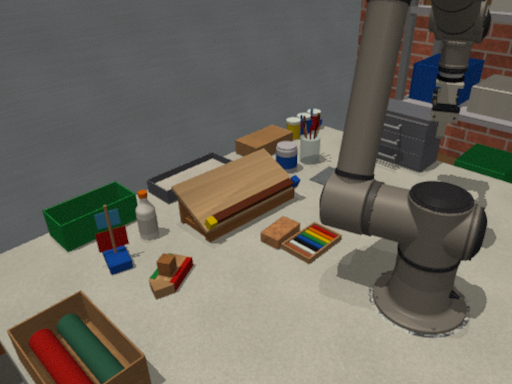

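```bash
cat > h.py <<'E'
import numpy as np,cv2
from cell import robot,eyes
def cloud(n,d):
    c=eyes.calibration(n);T=np.linalg.inv(np.array(c["world_to_cam"]))
    v,u=np.mgrid[:d.shape[0],:d.shape[1]]
    P=np.stack([(u-c["cx"])/c["fx"]*d,(v-c["cy"])/c["fy"]*d,d],-1)
    return P@T[:3,:3].T+T[:3,3]
def shot(n,name=None):
    p,d=eyes.read_camera(n)
    if name: cv2.imwrite(f"pics/{name}.png",p)
    return p,cv2.cvtColor(p,cv2.COLOR_BGR2HSV).astype(int),cloud(n,d),d
def fwd(n,P):
    c=eyes.calibration(n);T=np.array(c["world_to_cam"]);q=np.atleast_2d(P)@T[:3,:3].T+T[:3,3]
    return np.c_[q[:,0]/q[:,2]*c["fx"]+c["cx"],q[:,1]/q[:,2]*c["fy"]+c["cy"]]
E
python3 - <<'E'
from h import *
np.set_printoptions(precision=4,suppress=True)
D={}
for n in("top","side"):
    p=cv2.imread(f"pics/{n}0.png");h=cv2.cvtColor(p,cv2.COLOR_BGR2HSV).astype(int);P=cloud(n,np.load(n+"0.npy"));D[n]=(h,P)
    H,S,V=h[...,0],h[...,1],h[...,2]
    for nm,m in dict(red=((H<6)|(H>174))&(S>180)&(V>90),green=(H>50)&(H<75)&(S>150),yel=(H>22)&(H<32)&(S>200)&(V>120),blue=(H>105)&(H<125)&(S>180)).items():
        k,l,st,ce=cv2.connectedComponentsWithStats(m.astype(np.uint8))
        for i in range(1,k):
            if 8<st[i,4]<400:
                q=P[l==i];print(n,nm,st[i],np.median(q,0),q.min(0),q.max(0))
h,P=D["top"]
# slope plane
q=P[140:178,200:310].reshape(-1,3);A=np.c_[q[:,:2],np.ones(len(q))];c,*_=np.linalg.lstsq(A,q[:,2],rcond=None);print("slope",c,np.degrees(np.arctan(np.hypot(*c[:2]))),np.degrees(np.arctan2(c[1],c[0])))
# hull: points above table in the top view
w=P[170:225,110:180];m=w[...,2]>.02
for lo,hi in((.02,.04),(.06,.09)):
    for n,(hh,Q) in D.items():
        m=(Q[...,2]>lo)&(Q[...,2]<hi)&(abs(Q[...,0]-np.median(w[w[...,2]>.06][:,0]))<.09)&(abs(Q[...,1]-np.median(w[w[...,2]>.06][:,1]))<.09)
        a=Q[m];r=cv2.minAreaRect((a[:,:2]*1000).astype(np.float32));print(n,lo,len(a),a.mean(0),r)
# mat
Hh=D["top"];m=(h[...,1]<40)&(h[...,2]<130);m[:175]=0;m[255:]=0;m[:,:335]=0;m[:,400:]=0
r=cv2.minAreaRect((P[m][:,:2]*1000).astype(np.float32));print("mat",m.sum(),P[m].mean(0),r)
for u in range(200,305,12): print(u,[tuple(h[v,u])+tuple(np.round(P[v,u],3)) for v in range(178,192,2)][:0], [int(x) for x in h[176:202,u,2]])
E
python3 - <<'E'
import cv2
p=cv2.imread("pics/top0.png");cv2.imwrite("pics/crop0.png",cv2.resize(p[120:230,100:330],None,fx=3.4,fy=3.4,interpolation=cv2.INTER_CUBIC))
E
```

```text
top red [133 198  32  17 128] [0.4822 0.3421 0.0283] [0.4557 0.2919 0.0187] [0.5083 0.387  0.0343]
top red [272 246   3  26  76] [ 0.327  -0.0602  0.0147] [ 0.2852 -0.0645  0.0096] [ 0.3649 -0.0564  0.0211]
top green [256 251   3  20  24] [ 0.3205 -0.0098  0.0135] [ 0.287  -0.0126  0.0089] [0.4823 0.0077 1.1974]
top green [  0 277   1   9   9] [ 0.1031  1.2197 -0.6142] [ 0.0831  1.2132 -0.6274] [ 0.1186  1.2294 -0.6058]
top yel [192 186   6   7  40] [0.5371 0.1844 0.0818] [0.4823 0.0077 0.0758] [0.5463 0.1942 1.1974]
top blue [439  97  16  10  77] [ 0.8358 -0.6016  0.0426] [ 0.8292 -0.6221  0.0105] [ 0.8479 -0.5922  0.0687]
top blue [120 129  20  17 180] [0.7015 0.4064 0.0293] [0.4823 0.0077 0.0137] [0.7253 0.4368 1.1974]
top blue [113 145  23  20 256] [0.6451 0.4213 0.0285] [0.6137 0.3922 0.0111] [0.6731 0.4566 0.0345]
top blue [340 146  14  14  39] [ 0.6598 -0.2743  0.0498] [ 0.6452 -0.3027  0.035 ] [ 0.6858 -0.2628  0.0634]
top blue [304 192   8  10  61] [ 0.5244 -0.1559  0.082 ] [ 0.4823 -0.1672  0.069 ] [0.5375 0.0077 1.1974]
top blue [251 246   3  25  39] [0.3249 0.0069 0.0135]
[... 2520 characters left out ...]
0, 43, 45, 59, 65, 66, 64, 63, 64, 65, 72, 83, 87, 101, 141, 145, 144, 143]
248 [] [129, 128, 128, 132, 134, 137, 138, 135, 125, 71, 45, 54, 64, 61, 64, 63, 66, 65, 66, 78, 83, 92, 129, 143, 143, 144]
260 [] [136, 133, 132, 132, 135, 134, 138, 138, 137, 122, 62, 45, 48, 60, 64, 66, 64, 64, 64, 73, 80, 84, 94, 134, 143, 144]
272 [] [136, 137, 130, 131, 132, 131, 138, 139, 141, 138, 125, 59, 44, 55, 64, 65, 63, 65, 64, 66, 76, 84, 83, 99, 142, 147]
284 [] [134, 135, 133, 131, 129, 132, 134, 138, 140, 140, 136, 122, 60, 47, 51, 63, 64, 63, 66, 64, 68, 74, 86, 85, 95, 132]
296 [] [130, 136, 137, 138, 135, 135, 133, 131, 136, 142, 140, 137, 106, 51, 49, 56, 66, 64, 65, 66, 67, 65, 69, 85, 87, 98]
```

View pics/crop0.png

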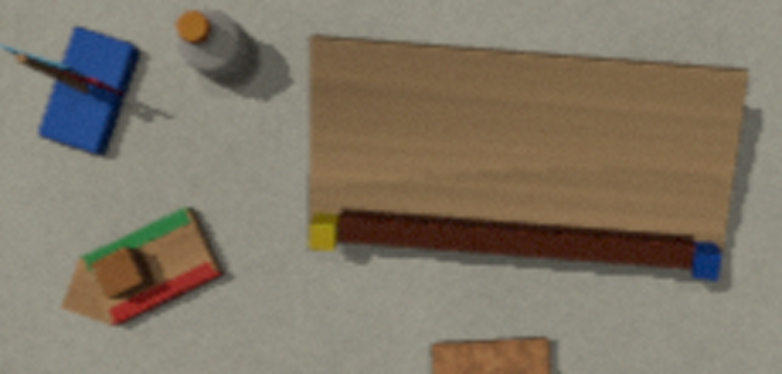

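```bash
cat > m.py <<'E'
from h import *
np.set_printoptions(precision=4,suppress=True)
h=cv2.cvtColor(cv2.imread("pics/top0.png"),cv2.COLOR_BGR2HSV).astype(int);d=np.load("top0.npy");P=cloud("top",d)
q=P[140:176,200:310][d[140:176,200:310]>0]
for _ in range(4):
    A=np.c_[q[:,:2],np.ones(len(q))];c,*_=np.linalg.lstsq(A,q[:,2],rcond=None);r=abs(A@c-q[:,2]);q=q[r<3*np.median(r)+1e-4]
print("slope",c,len(q),np.degrees(np.arctan(np.hypot(*c[:2]))),np.degrees(np.arctan2(c[1],c[0])))
C=eyes.calibration("top");T=np.linalg.inv(np.array(C["world_to_cam"]));pts=[]
V=h[...,2]
for u in range(206,302,3):
    col=V[176:205,u].astype(float);i=np.where(col<98)[0][0];v=176+i-1+(col[i-1]-98)/(col[i-1]-col[i])
    r=T[:3,:3]@np.array([(u-C["cx"])/C["fx"],(v-C["cy"])/C["fy"],1]);o=T[:3,3]
    t=(c[0]*o[0]+c[1]*o[1]+c[2]-o[2])/(r[2]-c[0]*r[0]-c[1]*r[1]);pts.append(o+t*r)
pts=np.array(pts);f=np.polyfit(pts[:,1],pts[:,0],1);print("foot x=",f,"ang",np.degrees(np.arctan(f[0])),"z",pts[:,2].mean(),np.std(pts[:,0]-np.polyval(f,pts[:,1])))
m=(h[...,1]<40)&(V<130)&(d>0)&(abs(P[...,2])<.015);m[:180]=0;m[250:]=0;m[:,:343]=0;m[:,394:]=0
m=cv2.morphologyEx(m.astype(np.uint8),cv2.MORPH_OPEN,np.ones((5,5)))>0
print("mat",m.sum(),P[m].mean(0),cv2.minAreaRect((P[m][:,:2]*1000).astype(np.float32)))
for n in("top","side"):
    H=cv2.cvtColor(cv2.imread(f"pics/{n}0.png"),cv2.COLOR_BGR2HSV).astype(int);dd=np.load(n+"0.npy");Q=cloud(n,dd)
    for nm,a in dict(glue=(.725,.30),paint=(.66,-.28),jar=(.64,-.4)).items():
        k=(dd>0)&(np.hypot(Q[...,0]-a[0],Q[...,1]-a[1])<.1)&(Q[...,2]>.03);print(n,nm,np.median(Q[k],0),Q[k].min(0),Q[k].max(0)) if k.any() else 0
    e=(dd>0)&(Q[...,2]>.06)&(Q[...,2]<.12)
    for nm,(a,b) in dict(yel=(20,34),blue=(105,125)).items():
        k=e&(H[...,0]>a)&(H[...,0]<b)&(H[...,1]>170)&(abs(Q[...,0]-.53)<.04)&(abs(Q[...,1])<.22);print(n,nm,k.sum(),np.median(Q[k],0),Q[k].min(0),Q[k].max(0))
E
python3 m.py
```

```text
slope [ 0.4866 -0.0264 -0.2083] 3751 25.981755538627493 -3.106114926990441
foot x= [0.0519 0.5552] ang 2.9723083439602225 z 0.06188637265881988 0.00023540453599576056
mat 2558 [ 0.4722 -0.3665  0.0039] ((472.9188537597656, -368.1226806640625), (203.12989807128906, 136.3119354248047), 3.4721405506134033)
top glue [0.7117 0.2874 0.0886] [0.6798 0.2593 0.0301] [0.8167 0.3984 0.1546]
top paint [ 0.6795 -0.2948  0.0989] [ 0.6449 -0.3793  0.0301] [ 0.7242 -0.1802  0.1743]
top jar [ 0.665  -0.4009  0.1003] [ 0.6263 -0.4581  0.0301] [ 0.7102 -0.3014  0.2028]
top yel 70 [0.5428 0.184  0.0803] [0.528  0.1727 0.0629] [0.5568 0.1953 0.0862]
top blue 64 [ 0.523  -0.1562  0.0814] [ 0.5095 -0.1672  0.069 ] [ 0.5375 -0.146   0.0891]
side glue [0.7029 0.3021 0.0746] [0.6692 0.2609 0.0302] [0.8177 0.3831 0.1517]
side paint [ 0.6658 -0.283   0.0771] [ 0.6404 -0.3797  0.0302] [ 0.7196 -0.1826  0.1693]
side jar [ 0.6494 -0.3946  0.0957] [ 0.6211 -0.4546  0.0302] [ 0.7084 -0.3005  0.2016]
side yel 110 [0.5356 0.1926 0.0754] [0.523  0.1669 0.06  ] [0.5529 0.2028 0.085 ]
side blue 48 [ 0.5143 -0.1525  0.0764] [ 0.5058 -0.1663  0.0607] [ 0.5264 -0.1416  0.0856]
```

```bash
python3 -m handwheel '[25,35,0,0,1,25,35,0,0,1,25,35,0,0,1,25,35,0,0,1,25,35,0,0,1,25,35,0,0,1,25,35,0,0,1,25,35,0,0,1]' 10
python3 -m handwheel '[5,40,0,0,1,5,40,0,0,1,5,40,0,0,1,5,40,0,0,1,5,40,0,0,1,5,40,0,0,1,5,40,0,0,1,5,40,0,0,1]'
python3 -m handwheel '[8,42,0,0.055,1,8,42,0,0,1,8,42,0,0,1,8,42,0,0,1,8,42,0,0,1,7,41,0,0,1,0,0,0,0,1]'
```

```text
time: 0.9
tool_pos: [0.4127, -0.1986, 0.2406]
tool_rot: [-3.141, 0.0, 0.416]
contact_force: [0.4, -0.2, 0.1]
opening: 0.0918
grip_force: 0.0
time: 1.7
tool_pos: [0.4518, 0.1214, 0.2405]
tool_rot: [3.142, 0.0, 0.416]
contact_force: [1.0, -0.7, 0.1]
opening: 0.0918
grip_force: 0.0
time: 2.4
tool_pos: [0.4985, 0.375, 0.2391]
tool_rot: [-3.14, 0.001, 0.475]
contact_force: [-0.3, 0.4, 0.1]
opening: 0.0915
grip_force: 0.0
```

```bash
python3 -m handwheel '[0,-3,-40,0,1,0,0,-40,0,1,0,0,-40,0,1,0,0,-40,0,1,0,0,-28,0,1,0,0,0,0,1]'
python3 -m handwheel '[0,0,0,0,0,0,0,0,0,0,0,0,0,0,0,0,0,0,0,0,0,0,0,0,0,0,0,0,0,0,0,0,0,0,0]' 20
python3 -m handwheel '[0,0,30,0,0,0,0,40,0,0,0,0,40,0,0,0,0,40,0,0,0,0,0,0,0]'
python3 - <<'E'
from h import *
a=shot("top")[0];b=shot("side")[0]
cv2.imwrite("pics/grasp.png",np.hstack([cv2.resize(a[140:240,80:200],(400,333)),cv2.resize(b[180:300,100:244],(400,333))]))
E
```

```text
time: 3.0
tool_pos: [0.4963, 0.3656, 0.0482]
tool_rot: [3.141, 0.01, 0.47]
contact_force: [-0.3, -0.3, -0.6]
opening: 0.0918
grip_force: 0.0
time: 3.7
tool_pos: [0.4991, 0.3678, 0.0529]
tool_rot: [-3.142, -0.0, 0.471]
contact_force: [-0.9, 2.2, 1.4]
opening: 0.0401
grip_force: 0.8
time: 4.2
tool_pos: [0.5014, 0.3691, 0.209]
tool_rot: [-3.141, -0.011, 0.471]
contact_force: [1.1, 0.5, -2.7]
opening: 0.0358
grip_force: 20.0
```

View pics/grasp.png

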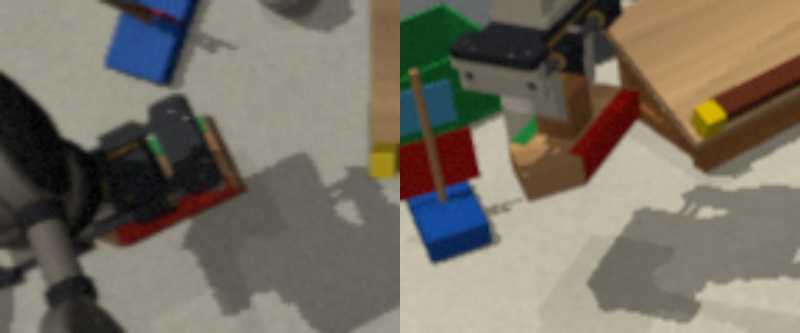

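```bash
cat > meas.py <<'E'
from h import *
np.set_printoptions(precision=4,suppress=True)
s=robot.observe();t=s["tool_pos"];print("t",s["time"],"tcp",t,"rot",s["tool_rot"],"F",s["contact_force"],s["opening"])
for n in("top","side"):
    p,h,P,d=shot(n);H,S,V=h[...,0],h[...,1],h[...,2]
    near=(d>0)&(np.linalg.norm(P[...,:2]-t[:2],axis=-1)<.1)&(P[...,2]<t[2]+.03)
    for nm,m in dict(red=((H<7)|(H>173))&(S>170)&(V>70),green=(H>50)&(H<75)&(S>150)).items():
        q=P[m&near]
        if len(q)>15:
            q=q[np.linalg.norm(q-np.median(q,0),axis=1)<.09];c=q.mean(0);u,sv,vt=np.linalg.svd(q-c)
            v=vt[0]*np.sign(vt[0][1]);lo,hi=np.percentile((q-c)@v,[1,99])
            print(n,nm,len(q),"mean",c,"axis",v,"ends",c+lo*v,c+hi*v,"normal",vt[2]*np.sign(vt[2][0]),"z",q[:,2].min(),q[:,2].max())
E
python3 meas.py
```

```text
t 4.3 tcp [0.499  0.3677 0.203 ] rot [ 3.1415 -0.0007  0.4709] F [-0.9309 -0.1958 -2.967 ] 0.0355499906541417
top red 131 mean [0.4846 0.3416 0.1662] axis [-0.4387  0.8986 -0.0096] ends [0.5073 0.295  0.1667] [0.4638 0.3843 0.1658] normal [0.078  0.0487 0.9958] z 0.16130718820437973 0.1718644731147645
side red 332 mean [0.4823 0.3407 0.1575] axis [-0.4592  0.8883  0.0004] ends [0.5073 0.2923 0.1575] [0.4589 0.386  0.1575] normal [ 0.8345  0.4315 -0.3427] z 0.1374463638020339 0.16738563914923
side green 31 mean [0.5208 0.3974 0.1648] axis [-0.5363  0.8437  0.026 ] ends [0.531  0.3813 0.1643] [0.5134 0.4089 0.1651] normal [ 0.002   0.0322 -0.9995] z 0.16299451313688995 0.16666460333142208
```

```bash
python3 -m handwheel '[0,0,-40,0,0,0,0,-40,0,0,0,0,-40,0,0,0,0,-10,0,0,0,0,-5,0,0,0,0,-3,0,0,0,0,0,0,0.55,0,0,0,0,0.55]'
python3 -m handwheel '[0,0,0,0,0.55,0,0,-7,0,0.55,0,0,-6,0,0.55,0,0,0,0,0,0,0,0,0,0,0,0,0,0,0,0,0,0,0,0,0,0,0,0,0]'
python3 -m handwheel '[0,0,0,0,0,0,0,0,0,0]'
python3 meas.py
```

```text
time: 5.2
tool_pos: [0.5002, 0.3684, 0.0668]
tool_rot: [-3.142, -0.004, 0.471]
contact_force: [-0.3, -0.2, 0.0]
opening: 0.0471
grip_force: 0.0
time: 6.0
tool_pos: [0.4989, 0.3676, 0.0515]
tool_rot: [3.141, 0.001, 0.471]
contact_force: [-0.4, 0.2, -2.9]
opening: 0.036
grip_force: 20.0
time: 6.2
tool_pos: [0.499, 0.3677, 0.0517]
tool_rot: [3.142, 0.0, 0.471]
contact_force: [0.3, -0.7, -2.2]
opening: 0.036
grip_force: 20.0
t 6.2 tcp [0.499  0.3677 0.0517] rot [3.1415 0.0003 0.4707] F [ 0.328  -0.6982 -2.2041] 0.03604948299709105
top red 52 mean [0.4823 0.3452 0.0273] axis [-0.4312  0.9022 -0.0055] ends [0.5034 0.3011 0.0276] [0.4634 0.3848 0.0271] normal [ 0.1886  0.0842 -0.9784] z 0.022220448994831887 0.033956159150871024
side red 304 mean [0.4838 0.3423 0.0207] axis [-0.4605  0.8877  0.003 ] ends [0.5085 0.2946 0.0206] [0.4604 0.3874 0.0209] normal [ 0.841   0.4373 -0.3184] z -3.589814712723349e-05 0.032651846522604555
side green 21 mean [0.5193 0.4015 0.0274] axis [-0.3447  0.9349 -0.0846] ends [0.5219 0.3944 0.0281] [0.5164 0.4094 0.0267] normal [0.1487 0.1433 0.9784] z 0.025612777994179936 0.030171715234994068
```

```bash
python3 -m handwheel '[0,0,30,0,0,0,0,40,0,0,0,0,40,0,0,0,0,40,0,0]'
python3 -m handwheel '[16,-34,0,-0.087,0,16,-34,0,-0.087,0,16,-34,0,-0.087,0,16,-34,0,-0.087,0,16,-34,0,-0.087,0,15,-35,0,-0.087,0,0,0,0,0,0]'
python3 meas.py
```

```text
time: 6.7
tool_pos: [0.4988, 0.3676, 0.2032]
tool_rot: [3.141, 0.0, 0.471]
contact_force: [0.6, 0.3, -3.1]
opening: 0.0359
grip_force: 20.0
time: 7.4
tool_pos: [0.5958, 0.1581, 0.2016]
tool_rot: [3.14, -0.001, -0.058]
contact_force: [-0.0, 0.4, -2.6]
opening: 0.0357
grip_force: 20.0
t 7.4 tcp [0.5958 0.1581 0.2016] rot [ 3.1398 -0.0009 -0.0583] F [-0.0323  0.3812 -2.6109] 0.03574962163602957
top red 25 mean [0.5684 0.1465 0.1778] axis [0.0648 0.9978 0.0103] ends [0.5656 0.1038 0.1774] [0.5712 0.1891 0.1782] normal [ 0.9394 -0.0575 -0.3379] z 0.17420068150091517 0.18114960969538219
side red 343 mean [0.5674 0.1448 0.1682] axis [ 0.0449  0.999  -0.0041] ends [0.565  0.0922 0.1684] [0.5697 0.1957 0.168 ] normal [ 0.9601 -0.0442 -0.2761] z 0.15000676700092397 0.18145241610321983
```

```bash
python3 -m handwheel '[0,0,-25,0,0,0,0,-20,0,0,0,0,-8,0,0,0,0,-4,0,0,0,0,-4,0,0,0,0,0,0,0]' 8
python3 -m handwheel '[-4,0,-4,0,0,-4,0,-4,0,0,-4,0,-4,0,0,0,0,0,0,0]'
python3 meas.py
```

```text
time: 8.1
tool_pos: [0.5933, 0.1639, 0.142]
tool_rot: [-3.141, 0.001, -0.049]
contact_force: [-4.9, 1.3, 0.7]
opening: 0.0359
grip_force: 8.0
time: 8.5
tool_pos: [0.5813, 0.163, 0.1283]
tool_rot: [3.141, 0.001, -0.051]
contact_force: [-1.9, 0.4, 0.5]
opening: 0.0356
grip_force: 8.0
t 8.5 tcp [0.5813 0.163  0.1283] rot [ 3.1415  0.001  -0.0507] F [-1.9464  0.449   0.5216] 0.03555227147402324
side red 287 mean [0.5621 0.1466 0.0933] axis [0.0507 0.9987 0.009 ] ends [0.5595 0.0945 0.0928] [0.5647 0.197  0.0937] normal [ 0.9986 -0.0506 -0.0173] z 0.07333369130614187 0.10599169496284222
```

```bash
python3 -m handwheel '[-4,0,-3,0,0,-4,0,-3,0,0,-3,0,-2,0,0,0,0,0,0,0]'
python3 meas.py
python3 - <<'E'
from h import *
a=shot("top")[0];b=shot("side")[0]
cv2.imwrite("pics/slope.png",np.hstack([cv2.resize(a[120:220,160:280],(400,333),interpolation=2),cv2.resize(b[140:240,160:280],(400,333),interpolation=2)]))
E
```

```text
time: 9.0
tool_pos: [0.571, 0.1625, 0.1204]
tool_rot: [3.141, -0.0, -0.051]
contact_force: [1.2, -0.1, -2.6]
opening: 0.0359
grip_force: 8.0
t 9.0 tcp [0.571  0.1625 0.1204] rot [ 3.1412 -0.0002 -0.0513] F [ 1.2033 -0.0815 -2.5599] 0.03594177714983156
top green 18 mean [0.6144 0.1118 0.1108] axis [ 0.4358  0.4889 -0.7557] ends [0.6091 0.1059 0.12  ] [0.6196 0.1177 0.1018] normal [ 0.881  -0.0598  0.4693] z 0.09918574650228495 0.11914719088315362
side red 179 mean [0.5554 0.1473 0.0901] axis [ 0.0546  0.9984 -0.0157] ends [0.5525 0.0945 0.091 ] [0.5581 0.197  0.0894] normal [ 0.7352 -0.0509 -0.6759] z 0.06825688507844652 0.09681831950554454
```

View pics/slope.png

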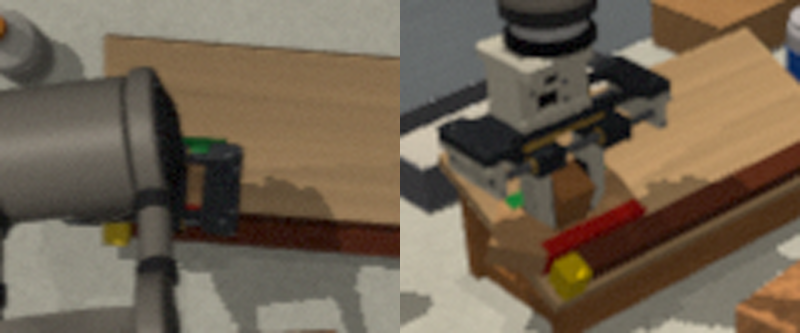

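```bash
python3 -m handwheel '[-2,0,-2,0,0,-2,0,-2,0,0,0,0,0,0,0]'; python3 -m handwheel '[-2,0,-2,0,0,-1,0,-1,0,0,0,0,0,0,0]'; python3 meas.py
```

```text
time: 9.5
tool_pos: [0.5689, 0.1628, 0.1182]
tool_rot: [-3.141, -0.005, -0.051]
contact_force: [5.9, -0.9, 3.8]
opening: 0.036
grip_force: 8.0
time: 9.8
tool_pos: [0.5665, 0.1629, 0.116]
tool_rot: [-3.141, -0.007, -0.051]
contact_force: [3.7, 0.0, 6.8]
opening: 0.0362
grip_force: 8.0
t 9.8 tcp [0.5665 0.1629 0.116 ] rot [-3.1405 -0.0072 -0.0512] F [3.6963 0.0475 6.826 ] 0.03623403268633741
top green 44 mean [0.6121 0.1094 0.1135] axis [ 0.1273  0.9821 -0.1391] ends [0.6098 0.0911 0.1161] [0.6144 0.1268 0.1111] normal [ 0.794  -0.0168  0.6077] z 0.10268364341142777 0.12232486435043133
side red 169 mean [0.556  0.147  0.0888] axis [ 0.0567  0.9984 -0.0082] ends [0.5531 0.096  0.0892] [0.5588 0.1973 0.0884] normal [ 0.7163 -0.0464 -0.6963] z 0.06834033208437917 0.09628503851993186
```

```bash
python3 -m handwheel '[0,0,0,0,0,-0.5,-10,0,0,0,-0.5,-10,0,0,0,-0.5,-10,0,0,0,-0.5,-10,0,0,0,-0.5,-10,0,0,0]' 15;python3 meas.py
```

```text
time: 10.5
tool_pos: [0.564, 0.1143, 0.1161]
tool_rot: [-3.138, -0.007, -0.051]
contact_force: [5.1, 7.4, 8.5]
opening: 0.0358
grip_force: 15.0
t 10.5 tcp [0.564  0.1143 0.1161] rot [-3.138  -0.0075 -0.0511] F [5.1032 7.3527 8.4578] 0.03584413099595202
top green 21 mean [0.6085 0.052  0.1129] axis [-0.618   0.4654  0.6336] ends [0.6147 0.0474 0.1066] [0.6033 0.056  0.1183] normal [0.7526 0.1171 0.648 ] z 0.10639259407091584 0.12112772729497001
side red 157 mean [0.5534 0.0963 0.0887] axis [ 0.0533  0.9986 -0.0005] ends [0.5507 0.0465 0.0887] [0.556  0.1465 0.0887] normal [ 0.4707 -0.0256 -0.8819] z 0.08083293822680371 0.0944253693042042
```

```bash
R='x'; python3 -m handwheel '[-0.5,-10,0,0,0,-0.5,-10,0,0,0,-0.5,-10,0,0,0,-0.5,-10,0,0,0,-0.5,-10,0,0,0,-0.6,-10,0,0,0,-0.5,-10,0,0,0,-0.5,-10,0,0,0]'
python3 meas.py | grep -v green
python3 -m handwheel '[-0.5,-10,0,0,0,-0.5,-10,0,0,0,-0.5,-10,0,0,0,-0.5,-10,0,0,0,-0.5,-10,0,0,0,-0.6,-10,0,0,0,-0.5,-10,0,0,0,-0.5,-10,0,0,0]'
python3 meas.py
```

```text
time: 11.4
tool_pos: [0.5599, 0.0342, 0.1161]
tool_rot: [-3.139, -0.007, -0.051]
contact_force: [4.4, 7.7, 9.7]
opening: 0.0363
grip_force: 15.0
t 11.4 tcp [0.5599 0.0342 0.1161] rot [-3.1387 -0.0072 -0.0512] F [4.373  7.6902 9.7058] 0.03627814892220247
side red 141 mean [0.5491 0.0163 0.0892] axis [ 0.0296  0.9995 -0.0135] ends [ 0.5475 -0.0371  0.09  ] [0.5506 0.0691 0.0885] normal [ 0.4744 -0.0259 -0.8799] z 0.06787966839740389 0.0968772021789972
time: 12.3
tool_pos: [0.5558, -0.0458, 0.116]
tool_rot: [-3.139, -0.007, -0.051]
contact_force: [5.0, 9.5, 10.3]
opening: 0.036
grip_force: 15.0
t 12.3 tcp [ 0.5558 -0.0458  0.116 ] rot [-3.1392 -0.007  -0.0513] F [ 4.9516  9.5191 10.3332] 0.03602428580557095
side red 123 mean [ 0.5451 -0.0627  0.0888] axis [0.0466 0.9989 0.0023] ends [ 0.5427 -0.1141  0.0887] [ 0.5474 -0.0132  0.0889] normal [ 0.4328 -0.0181 -0.9013] z 0.07996728807447706 0.09594689630677067
```

```bash
python3 -m handwheel '[-0.5,-10,0,0,0,-0.5,-10,0,0,0,-0.5,-10,0,0,0,-0.5,-10,0,0,0,-0.5,-10,0,0,0,-0.6,-10,0,0,0,-0.5,-10,0,0,0,-0.5,-10,0,0,0]'
python3 -m handwheel '[-0.5,-10,0,0,0,-0.2,-4,0,0,0,0,0,0,0,0]'
python3 meas.py
python3 - <<'E'
from h import *
a=shot("top")[0];b=shot("side")[0]
cv2.imwrite("pics/rub1.png",np.hstack([cv2.resize(a[120:220,230:350],(400,333),interpolation=2),cv2.resize(b[110:210,220:340],(400,333),interpolation=2)]))
E
```

```text
time: 13.2
tool_pos: [0.5517, -0.1257, 0.116]
tool_rot: [-3.139, -0.007, -0.052]
contact_force: [5.9, 9.6, 10.6]
opening: 0.0358
grip_force: 15.0
time: 13.5
tool_pos: [0.5509, -0.1404, 0.1159]
tool_rot: [-3.14, -0.006, -0.052]
contact_force: [5.1, 6.3, 10.0]
opening: 0.0359
grip_force: 15.0
t 13.5 tcp [ 0.5509 -0.1404  0.1159] rot [-3.1401 -0.0064 -0.0525] F [ 5.0849  6.3403 10.0081] 0.03594373645143001
side red 114 mean [ 0.5402 -0.1597  0.0879] axis [0.0424 0.9987 0.0283] ends [ 0.5381 -0.2093  0.0865] [ 0.5424 -0.1075  0.0894] normal [ 0.6785 -0.008  -0.7346] z 0.07153075552874688 0.09505578603652198
```

View pics/rub1.png

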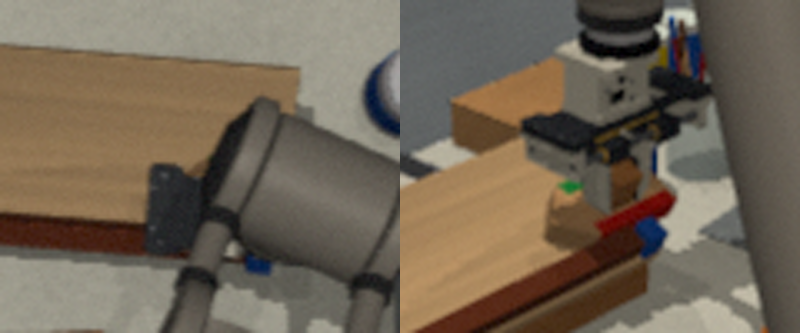

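```bash
python3 -m handwheel '[4,0,25,0,0,0,0,35,0,0,0,0,30,0,0,-28,-19,0,0.14,0,-28,-19,0,0.14,0,-28,-19,0,0.14,0,-28,-19,0,0.14,0,0,0,0,0.14,0]'
python3 -m handwheel '[0,0,0,0.14,0,0,0,0,0.14,0,0,0,0,0.14,0,0,0,0,0.14,0,0,0,0,0.14,0,0,0,0,0.14,0,0,0,0,0.14,0,0,0,0,0.14,0]'
python3 -m handwheel '[0,0,0,0.14,0,0,0,0,0.14,0,0,0,0,0.14,0,0,0,0,0.14,0,0,0,0,0.14,0,0,0,0,0.14,0,0,0,0,0.14,0,0,0,0,0.14,0]'
python3 -m handwheel '[0,0,0,0.14,0,0,0,0,0.06,0,0,0,0,0,0]'
python3 meas.py
python3 - <<'E'
from h import *
p=shot("side")[0];cv2.imwrite("pics/air.png",cv2.resize(p[90:240,230:430],(640,480),interpolation=2))
E
```

```text
time: 14.5
tool_pos: [0.4371, -0.2182, 0.2032]
tool_rot: [-3.139, 0.002, 0.652]
contact_force: [0.4, -0.8, -1.3]
opening: 0.036
grip_force: 15.0
time: 15.3
tool_pos: [0.4399, -0.2166, 0.2031]
tool_rot: [-3.14, -0.002, 1.775]
contact_force: [-0.2, -0.2, -2.6]
opening: 0.0361
grip_force: 15.0
time: 16.1
tool_pos: [0.4399, -0.2166, 0.2032]
tool_rot: [3.14, -0.002, 2.895]
contact_force: [0.1, -0.2, -3.2]
opening: 0.0356
grip_force: 15.0
time: 16.4
tool_pos: [0.44, -0.2167, 0.2033]
tool_rot: [3.14, -0.001, 3.089]
contact_force: [0.7, -0.3, -3.4]
opening: 0.0361
grip_force: 15.0
t 16.4 tcp [ 0.44   -0.2167  0.2033] rot [ 3.1403 -0.0014  3.0893] F [ 0.6963 -0.309  -3.381 ] 0.036113843895011134
top green 107 mean [ 0.3941 -0.1774  0.2003] axis [0.1018 0.9934 0.0535] ends [ 0.3871 -0.2451  0.1966] [ 0.3973 -0.1457  0.202 ] normal [ 0.7837 -0.047  -0.6193] z 0.18572335980416166 0.20971150961038398
```

View pics/air.png

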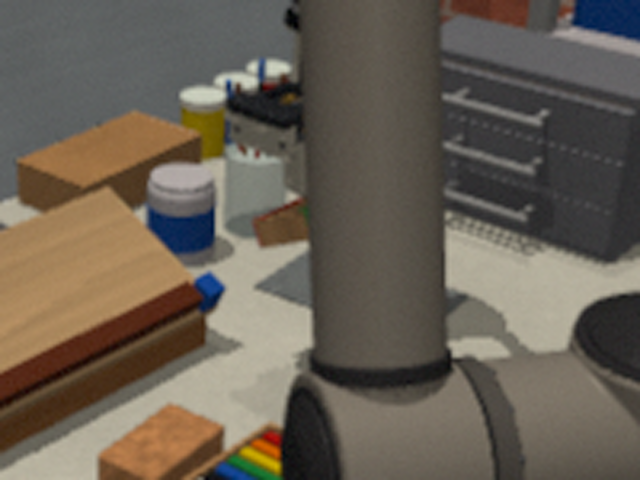

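```bash
python3 -m handwheel '[0,0,-40,0,0,0,0,-40,0,0,0,0,-40,0,0,0,0,-18,0,0,0,0,-5,0,0,0,0,-4,0,0,0,0,0,0,0]' 6
python3 -m handwheel '[0,0,-2,0,0,0,0,-2,0,0,0,0,0,0,0]'
```

```text
time: 17.25
tool_pos: [0.4411, -0.2176, 0.0574]
tool_rot: [-3.141, 0.001, 3.088]
contact_force: [-0.9, -0.6, -2.7]
opening: 0.0361
grip_force: 6.0
time: 17.55
tool_pos: [0.4411, -0.2177, 0.0536]
tool_rot: [-3.141, 0.002, 3.089]
contact_force: [-0.7, -0.6, 2.0]
opening: 0.0363
grip_force: 6.0
```

Contact with the table; release so it falls level, then look.

```bash
python3 -m handwheel '[0,0,0,0,0.47,0,0,0,0,0.47,0,0,0,0,0.55,0,0,0,0,0.55,0,0,0,0,0.55]'
python3 meas.py
python3 - <<'E'
from h import *
p=shot("top")[0];cv2.imwrite("pics/level.png",cv2.resize(p[170:270,270:410],(700,500),interpolation=2))
E
```

```text
time: 18.05
tool_pos: [0.4405, -0.2172, 0.0527]
tool_rot: [3.141, -0.0, 3.089]
contact_force: [0.2, 0.6, -0.3]
opening: 0.0502
grip_force: 0.0
t 18.05 tcp [ 0.4405 -0.2172  0.0527] rot [ 3.1414 -0.0001  3.0888] F [ 0.1613  0.6017 -0.2745] 0.05016093182725952
top green 76 mean [ 0.3938 -0.1799  0.0478] axis [ 0.068   0.9975 -0.021 ] ends [ 0.3895 -0.2427  0.0491] [ 0.396  -0.1479  0.0471] normal [ 0.7731 -0.066  -0.6308] z 0.03365879480290812 0.054801792654181725
```

View pics/level.png

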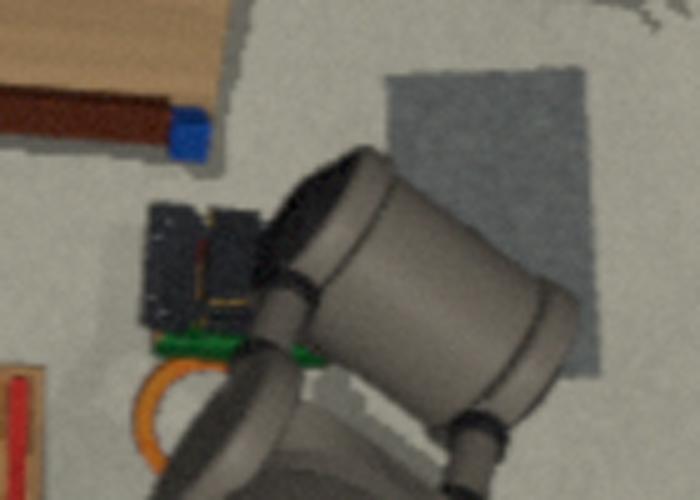

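```bash
python3 -m handwheel '[0,0,2,0,0,0,0,0,0,0,0,0,0,0,0,0,0,0,0,0,0,0,20,0,0,0,0,20,0,0,15,-5,0,0,0,15,-5,0,0,0]' 10
python3 meas.py
python3 - <<'E'
from h import *
p,h,P,d=shot("top");H,S,V=h[...,0],h[...,1],h[...,2]
k=(H>8)&(H<20)&(S>190)&(V>150)&(d>0)&(abs(P[...,0]-.33)<.08)&(abs(P[...,1]+.15)<.09);print(P[k].mean(0),P[k].min(0),P[k].max(0))
P0=cloud("top",np.load("top0.npy"));h=cv2.cvtColor(cv2.imread("pics/top0.png"),cv2.COLOR_BGR2HSV).astype(int);H,S,V=h[...,0],h[...,1],h[...,2]
k=(H>8)&(H<20)&(S>190)&(V>150)&(abs(P0[...,0]-.33)<.08)&(abs(P0[...,1]+.15)<.09);print("was",P0[k].mean(0),P0[k].min(0),P0[k].max(0))
cv2.imwrite("pics/lev2.png",cv2.resize(p[170:280,270:410],(700,550),interpolation=2))
E
```

```text
time: 19.0
tool_pos: [0.4708, -0.2274, 0.0952]
tool_rot: [-3.141, 0.0, 3.089]
contact_force: [0.5, -0.3, -2.1]
opening: 0.0359
grip_force: 10.0
t 19.0 tcp [ 0.4708 -0.2274  0.0952] rot [-3.1415  0.0003  3.0886] F [ 0.4546 -0.3349 -2.1109] 0.035902335251103375
top green 102 mean [ 0.423  -0.1953  0.0869] axis [0.0854 0.9959 0.029 ] ends [ 0.4176 -0.2574  0.0851] [ 0.4261 -0.1587  0.088 ] normal [ 0.8069 -0.0521 -0.5883] z 0.07123352331437305 0.09873561118705698
side green 51 mean [ 0.4234 -0.1688  0.0817] axis [-0.3783  0.753  -0.5384] ends [ 0.4305 -0.1829  0.0918] [ 0.4173 -0.1566  0.073 ] normal [ 0.8876  0.1299 -0.4419] z 0.06560370060881648 0.09289243585605633
[ 0.3552905  -0.15384601  0.02352471] [ 0.31081246 -0.18630726  0.01727243] [ 0.38447602 -0.13840762  0.02784282]
was [ 0.33546366 -0.17627674  0.0237043 ] [ 0.30236828 -0.20581699  0.02033622] [ 0.38129188 -0.14221112  0.02659536]
```

View pics/lev2.png

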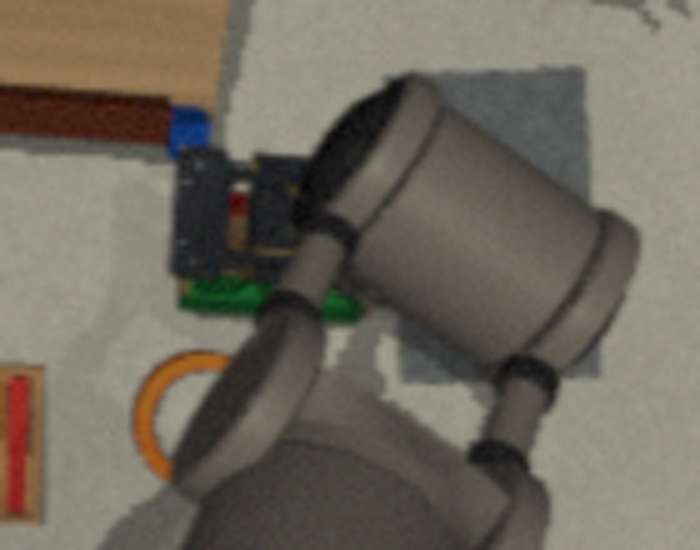

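```bash
python3 -m handwheel '[0,0,-25,0,0,0,0,-10,0,0,0,0,-4,0,0,0,0,0,0,0,0,0,0,0,0.5,0,0,0,0,0.5,0,0,0,0,0.6,0,0,0,0,0.6]'
python3 meas.py
```

```text
time: 19.95
tool_pos: [0.4708, -0.2274, 0.0562]
tool_rot: [-3.141, 0.001, 3.089]
contact_force: [0.2, -0.1, 0.2]
opening: 0.0539
grip_force: 0.0
t 19.95 tcp [ 0.4708 -0.2274  0.0562] rot [-3.1413  0.0007  3.0888] F [ 0.2124 -0.0814  0.2174] 0.05387170226251283
top green 39 mean [ 0.415  -0.1868  0.0292] axis [ 0.0514  0.9987 -0.0043] ends [ 0.4115 -0.2545  0.0295] [ 0.4163 -0.1621  0.0291] normal [ 0.5104 -0.0299 -0.8594] z 0.025193032121804793 0.03383583894209985
side red 27 mean [ 0.4679 -0.1909  0.0279] axis [ 0.0515  0.9984 -0.0216] ends [ 0.4665 -0.2184  0.0285] [ 0.4696 -0.1592  0.0272] normal [ 0.4379 -0.0032  0.899 ] z 0.024943590778801705 0.036080907629907566
side green 25 mean [ 0.4113 -0.1657  0.0241] axis [-0.3734  0.8673 -0.3292] ends [ 0.4193 -0.1844  0.0312] [ 0.4056 -0.1527  0.0191] normal [ 0.905   0.2627 -0.3346] z 0.01443631344528451 0.030340422552088575
```

```bash
python3 -m handwheel '[-10,0,0,0,0.6,-11,0,0,0,0.6,-10,0,-4,0,0.6,0,0,0,0,0.6]'
python3 meas.py
python3 - <<'E'
from h import *
p,h,P,d=shot("side");cv2.imwrite("pics/lev3.png",cv2.resize(p[120:240,240:400],(640,480),interpolation=2))
E
```

```text
time: 20.45
tool_pos: [0.4375, -0.2268, 0.0512]
tool_rot: [3.14, -0.002, 3.088]
contact_force: [0.2, 0.0, 0.5]
opening: 0.0552
grip_force: 0.0
t 20.45 tcp [ 0.4375 -0.2268  0.0512] rot [ 3.1402 -0.0022  3.0878] F [0.162  0.0467 0.5484] 0.05515390309372363
side red 26 mean [ 0.4685 -0.1855  0.0285] axis [0.0349 0.9994 0.0018] ends [ 0.4677 -0.2089  0.0284] [ 0.4695 -0.1581  0.0285] normal [ 0.5607 -0.0211  0.8278] z 0.024439442160997915 0.04597414202460148
```

```bash
python3 -m handwheel '[0,0,0,0,0,0,0,0,0,0,0,0,0,0,0,0,0,0,0,0,0,0,0,0,0,0,0,0,0,0]' 20
python3 -m handwheel '[0,0,20,0,0,0,0,40,0,0,0,0,40,0,0,0,0,40,0,0,0,0,10,0,0,0,0,0,0,0]'
python3 meas.py
```

```text
time: 21.2
tool_pos: [0.4397, -0.2272, 0.0517]
tool_rot: [3.141, 0.0, 3.089]
contact_force: [0.8, 0.9, -0.2]
opening: 0.0362
grip_force: 20.0
time: 21.8
tool_pos: [0.4399, -0.2277, 0.2027]
tool_rot: [-3.14, 0.002, 3.089]
contact_force: [0.3, 0.2, -3.5]
opening: 0.0362
grip_force: 20.0
t 21.8 tcp [ 0.4399 -0.2277  0.2027] rot [-3.14    0.0023  3.0888] F [ 0.341   0.1591 -3.4946] 0.036231169508463265
side red 31 mean [ 0.4684 -0.1907  0.1773] axis [0.0333 0.9994 0.0054] ends [ 0.4675 -0.2205  0.1771] [ 0.4694 -0.1623  0.1774] normal [ 0.4331 -0.0193  0.9011] z 0.17459546951431082 0.18895545133822256
side green 21 mean [ 0.4104 -0.162   0.1686] axis [-0.3814  0.3839 -0.8409] ends [ 0.4157 -0.1673  0.1803] [ 0.4052 -0.1567  0.1569] normal [ 0.8224  0.5563 -0.119 ] z 0.154825781497697 0.1772125396310933
```

```bash
python3 -m handwheel '[34,22,0,0,0,34,22,0,0,0,34,22,0,0,0,36,22,0,0,0,0,0,-25,0,0,0,0,-20,0,0,0,0,-8,0,0,0,0,-3,0,0]'
python3 -m handwheel '[0,0,-5,0,0,0,0,0,0,0]' 8
python3 -m handwheel '[-4,0,-4,0,0,-4,0,-4,0,0,-4,0,-4,0,0,0,0,0,0,0]'
python3 meas.py
```

```text
time: 22.7
tool_pos: [0.5752, -0.1381, 0.1435]
tool_rot: [3.138, -0.007, 3.089]
contact_force: [-10.0, 5.5, 12.1]
opening: 0.0362
grip_force: 20.0
time: 22.9
tool_pos: [0.5762, -0.1384, 0.14]
tool_rot: [3.139, -0.004, 3.089]
contact_force: [-3.1, 2.1, 1.5]
opening: 0.036
grip_force: 8.0
time: 23.3
tool_pos: [0.5647, -0.1394, 0.1279]
tool_rot: [3.141, -0.002, 3.089]
contact_force: [-0.1, 0.7, -1.0]
opening: 0.036
grip_force: 8.0
t 23.3 tcp [ 0.5647 -0.1394  0.1279] rot [ 3.1414 -0.0016  3.0885] F [-0.1229  0.6724 -0.9501] 0.036030577829411915
side red 39 mean [ 0.597  -0.0997  0.1171] axis [-0.0188  0.9994  0.0298] ends [ 0.5976 -0.1273  0.1163] [ 0.5966 -0.0756  0.1178] normal [ 0.3709 -0.0207  0.9284] z 0.11073464365732488 0.1320081288563647
side green 155 mean [ 0.5411 -0.12    0.0939] axis [0.0428 0.9991 0.0042] ends [ 0.5389 -0.1717  0.0937] [ 0.5433 -0.0695  0.0941] normal [ 0.9821 -0.0413 -0.1839] z 0.07635646319867717 0.10291708933886734
```

```bash
python3 -m handwheel '[-4,0,-3,0,0,-4,0,-3,0,0,-3,0,-2,0,0,-2,0,-2,0,0,0,0,0,0,0]'
python3 -m handwheel '[-2,0,-2,0,0,-2,0,-2,0,0,0,0,0,0,0]'
python3 meas.py
```

```text
time: 23.9
tool_pos: [0.554, -0.1397, 0.12]
tool_rot: [-3.141, 0.005, 3.089]
contact_force: [4.8, 0.3, 5.0]
opening: 0.0363
grip_force: 8.0
time: 24.2
tool_pos: [0.5502, -0.1396, 0.1163]
tool_rot: [-3.141, 0.005, 3.089]
contact_force: [5.0, 1.4, 7.0]
opening: 0.036
grip_force: 8.0
t 24.2 tcp [ 0.5502 -0.1396  0.1163] rot [-3.1408  0.0052  3.0885] F [5.0475 1.4408 6.9794] 0.03599972630777086
top red 52 mean [ 0.6023 -0.0879  0.1131] axis [ 0.6028  0.2008 -0.7723] ends [ 0.595  -0.0903  0.1224] [ 0.6135 -0.0841  0.0987] normal [ 0.7971 -0.1083  0.594 ] z 0.09715588481467297 0.12438292205937485
side red 41 mean [ 0.5919 -0.0969  0.1172] axis [0.0471 0.9983 0.034 ] ends [ 0.5906 -0.1225  0.1163] [ 0.593  -0.0734  0.118 ] normal [ 0.2228  0.0227 -0.9746] z 0.11334961296430102 0.12062182576194025
side green 97 mean [ 0.5415 -0.1219  0.0889] axis [0.0584 0.9981 0.0206] ends [ 0.5388 -0.1684  0.0879] [ 0.5444 -0.0727  0.0899] normal [ 0.5177 -0.0126 -0.8555] z 0.08130434666286657 0.09402035872594627
```

```bash
python3 -m handwheel '[0,0,0,0,0,0.5,10,0,0,0,0.5,10,0,0,0,0.5,10,0,0,0,0.6,10,0,0,0,0.5,10,0,0,0,0.5,10,0,0,0,0.5,10,0,0,0]' 15
python3 meas.py
python3 -m handwheel '[0.5,10,0,0,0,0.5,10,0,0,0,0.6,10,0,0,0,0.5,10,0,0,0,0.5,10,0,0,0,0.5,10,0,0,0,0.5,10,0,0,0,0.5,10,0,0,0]'
python3 meas.py | head -1
python3 -m handwheel '[0.5,10,0,0,0,0.5,10,0,0,0,0.6,10,0,0,0,0.5,10,0,0,0,0.5,10,0,0,0,0.5,10,0,0,0,0.5,10,0,0,0,0.5,10,0,0,0]'
python3 meas.py
```

```text
time: 25.1
tool_pos: [0.5538, -0.0711, 0.1164]
tool_rot: [-3.138, 0.005, 3.089]
contact_force: [2.8, -7.8, 7.4]
opening: 0.0362
grip_force: 15.0
t 25.1 tcp [ 0.5538 -0.0711  0.1164] rot [-3.1379  0.0052  3.0889] F [ 2.8102 -7.8314  7.3886] 0.03623711900512028
side red 44 mean [ 0.593  -0.025   0.1145] axis [-0.6349  0.6637 -0.3954] ends [ 0.6041 -0.0366  0.1215] [0.5426 0.0276 0.0832] normal [ 0.5421  0.018  -0.8401] z 0.07157929317077683 0.12151292906639366
side green 102 mean [ 0.5449 -0.0525  0.0891] axis [ 0.0427  0.9991 -0.0028] ends [ 0.5428 -0.1003  0.0892] [ 0.5469 -0.0051  0.0889] normal [ 0.4216 -0.0206 -0.9066] z 0.08253571796158021 0.09605063105869693
time: 26.0
tool_pos: [0.5579, 0.0089, 0.1164]
tool_rot: [-3.138, 0.005, 3.089]
contact_force: [2.8, -8.7, 7.2]
opening: 0.0361
grip_force: 15.0
t 26.0 tcp [0.5579 0.0089 0.1164] rot [-3.1383  0.005   3.0889] F [ 2.8163 -8.675   7.1666] 0.03606354710631726
time: 26.9
tool_pos: [0.5621, 0.0889, 0.1164]
tool_rot: [-3.139, 0.005, 3.089]
contact_force: [2.7, -8.3, 8.1]
opening: 0.0358
grip_force: 15.0
t 26.9 tcp [0.5621 0.0889 0.1164] rot [-3.1387  0.0048  3.0889] F [ 2.6914 -8.2755  8.1244] 0.03583277207532869
side red 46 mean [0.603  0.1341 0.1175] axis [ 0.1274  0.9912 -0.0364] ends [0.5993 0.1055 0.1186] [0.6057 0.155  0.1167] normal [ 0.5338 -0.0376  0.8448] z 0.11191823062691997 0.14363724911157982
side green 128 mean [0.5531 0.1087 0.0889] axis [ 0.0559  0.9984 -0.0068] ends [0.5502 0.058  0.0892] [0.5557 0.1556 0.0886] normal [ 0.4928 -0.0336 -0.8695] z 0.08289974735975747 0.09355992081683295
```

```bash
python3 -m handwheel '[0.5,10,0,0,0,0.5,10,0,0,0,0.6,10,0,0,0,0.5,10,0,0,0,0.5,10,0,0,0,0.5,10,0,0,0,0.5,10,0,0,0,0.4,8,0,0,0]'
python3 -m handwheel '[0,0,0,0,0]'
python3 meas.py
python3 -m handwheel '[4,0,25,0,0,0,0,40,0,0,0,0,35,0,0,0,0,0,0,0]' 20
```

```text
time: 27.8
tool_pos: [0.5661, 0.167, 0.1163]
tool_rot: [-3.139, 0.005, 3.089]
contact_force: [2.6, -8.8, 8.3]
opening: 0.0356
grip_force: 15.0
time: 27.9
tool_pos: [0.5661, 0.1681, 0.1163]
tool_rot: [-3.14, 0.005, 3.09]
contact_force: [4.3, -2.6, 7.1]
opening: 0.036
grip_force: 15.0
t 27.9 tcp [0.5661 0.1681 0.1163] rot [-3.1402  0.005   3.0899] F [ 4.2843 -2.5515  7.0623] 0.0359770372961459
side red 52 mean [0.6071 0.2122 0.1175] axis [ 0.1117  0.9932 -0.0329] ends [0.604  0.1842 0.1184] [0.6095 0.2333 0.1168] normal [ 0.4602 -0.0223  0.8875] z 0.11248830709397539 0.14251904753455402
side green 179 mean [0.5574 0.1921 0.0868] axis [ 0.0484  0.9964 -0.0699] ends [0.5546 0.1346 0.0909] [0.5597 0.239  0.0835] normal [ 0.9908 -0.0567 -0.1227] z 0.06894995225742129 0.0957801481006555
time: 28.4
tool_pos: [0.5699, 0.1687, 0.2193]
tool_rot: [3.14, 0.007, 3.089]
contact_force: [1.1, -0.2, -2.8]
opening: 0.0359
grip_force: 20.0
```

```bash
python3 -m handwheel '[-7.5,-39,0,0,0,-7.5,-39,0,0,0,-7.5,-39,0,0,0,-7.5,-39,0,0,0,-7.5,-39,0,0,0,-7.5,-39,0,-0.13,0,-7.5,-39,0,-0.13,0,-7.5,-39,0,-0.13,0]'
python3 -m handwheel '[-7.5,-39,0,-0.13,0,-7.5,-39,0,-0.13,0,-7.5,-39,0,-0.13,0,-7.5,-39,0,-0.13,0,-7.5,-38,0,-0.13,0,0,0,0,-0.13,0,0,0,0,-0.13,0,0,0,0,-0.13,0]'
python3 -m handwheel '[0,0,0,-0.03,0,0,0,0,0,0]'
python3 meas.py
```

```text
time: 29.2
tool_pos: [0.5065, -0.1444, 0.213]
tool_rot: [-3.141, -0.004, 2.693]
contact_force: [0.3, -0.6, -2.4]
opening: 0.036
grip_force: 20.0
time: 30.0
tool_pos: [0.4694, -0.337, 0.2125]
tool_rot: [-3.138, -0.003, 1.652]
contact_force: [-0.2, -0.3, -2.6]
opening: 0.036
grip_force: 20.0
time: 30.2
tool_pos: [0.4698, -0.3366, 0.2129]
tool_rot: [-3.139, -0.003, 1.629]
contact_force: [0.2, 0.6, -1.3]
opening: 0.0359
grip_force: 20.0
t 30.2 tcp [ 0.4698 -0.3366  0.2129] rot [-3.1387 -0.0027  1.6286] F [ 0.1546  0.5831 -1.31  ] 0.03589371940912455
top red 39 mean [ 0.5309 -0.3731  0.2152] axis [-0.9916  0.1189 -0.0515] ends [ 0.5393 -0.3741  0.2156] [ 0.5225 -0.3721  0.2148] normal [0.0038 0.4243 0.9055] z 0.2107782276677247 0.2196241030571784
top green 79 mean [ 0.4926 -0.325   0.1871] axis [0.9998 0.0132 0.0176] ends [ 0.4406 -0.3257  0.1862] [ 0.5344 -0.3244  0.1879] normal [ 0.021  -0.8156 -0.5782] z 0.18251168567969334 0.1933464594977341
```

```bash
python3 -m handwheel '[0,0,-40,0,0,0,0,-40,0,0,0,0,-40,0,0,0,0,-20,0,0,0,0,-8,0,0,0,0,-4,0,0,0,0,0,0,0]' 10
python3 -m handwheel '[0,0,-2,0,0,0,0,0,0,0,0,0,0,0,0.5,0,0,0,0,0.5,0,0,0,0,0.6,0,0,0,0,0.6]'
python3 meas.py
```

```text
time: 31.0
tool_pos: [0.4712, -0.3376, 0.0632]
tool_rot: [3.141, 0.001, 1.629]
contact_force: [-0.6, 0.6, -2.2]
opening: 0.0357
grip_force: 10.0
time: 31.6
tool_pos: [0.471, -0.3374, 0.061]
tool_rot: [3.141, 0.0, 1.629]
contact_force: [-0.3, 1.0, 0.0]
opening: 0.0539
grip_force: 0.0
t 31.6 tcp [ 0.471  -0.3374  0.061 ] rot [3.1411 0.0005 1.6288] F [-0.2572  1.0388  0.0067] 0.05385884770278419
```

```bash
python3 -m handwheel '[0,0,0,0,1,0,0,0,0,1,0,0,0,0,1,0,0,30,0,1,0,0,40,0,1,0,0,45,0,1,0,0,45,0,1,-5,45,0,0,1]'
python3 -m handwheel '[0,45,0,0,1,0,45,0,0,1,0,45,0,0,1,0,45,0,0,1,0,0,0,0,1]'
python3 - <<'E'
from h import *
np.set_printoptions(precision=4,suppress=True)
p,h,P,d=shot("top","end");b=shot("side","endside")
cv2.imwrite("pics/end2.png",np.hstack([cv2.resize(p[170:270,280:400],(400,333),interpolation=2),cv2.resize(b[0][100:220,250:394],(400,333),interpolation=2)]))
for lo,hi in((.024,.045),(.06,.09)):
    k=(d>0)&(P[...,2]>lo)&(P[...,2]<hi)&(abs(P[...,0]-.4725)<.1)&(abs(P[...,1]+.365)<.075);print(k.sum(),P[k].mean(0),cv2.minAreaRect((P[k][:,:2]*1000).astype(np.float32)))
h0=cv2.cvtColor(cv2.imread("pics/top0.png"),cv2.COLOR_BGR2HSV).astype(int)
for hh in(h0,h):
    H,S,V=hh[...,0],hh[...,1],hh[...,2];k=(H>8)&(H<20)&(S>170)&(V>120);k[:235]=0;k[275:]=0;k[:,:285]=0;k[:,340:]=0
    v,u=np.where(k);print("tape",len(u),u.min(),u.max(),v.min(),v.max(),u.mean(),v.mean())
E
```

```text
time: 32.5
tool_pos: [0.4689, -0.2977, 0.2274]
tool_rot: [3.131, 0.012, 1.625]
contact_force: [1.1, 0.3, -0.7]
opening: 0.0913
grip_force: 0.0
time: 33.0
tool_pos: [0.4653, -0.1077, 0.221]
tool_rot: [-3.141, -0.002, 1.634]
contact_force: [-0.1, -0.3, 0.8]
opening: 0.0916
grip_force: 0.0
741 [ 0.4829 -0.3684  0.0322] ((474.2393493652344, -373.2606506347656), (143.13995361328125, 73.03546142578125), 3.288594961166382)
160 [ 0.4741 -0.3705  0.0759] ((473.9309387207031, -371.99237060546875), (33.65026092529297, 36.149818420410156), 1.4720064401626587)
tape 204 297 324 241 267 310.4313725490196 253.91666666666666
tape 76 298 324 249 267 312.55263157894734 261.5131578947368
```

View pics/end2.png

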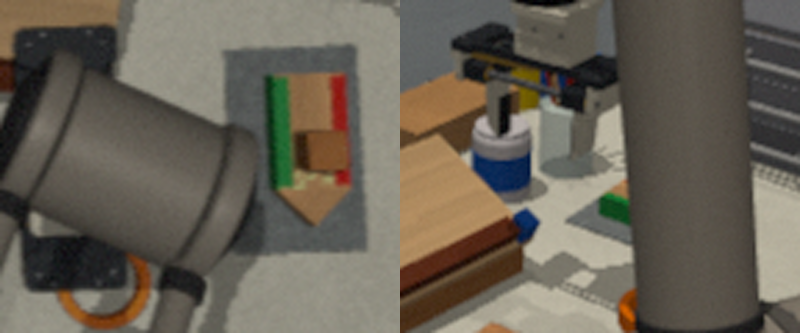

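```bash
python3 -m handwheel '[8,-44,0,0,1,0,-44,0,0,1,0,-44,0,0,1,0,-44,0,0,1,0,-44,0,0,1,0,-40,0,0,1,0,0,0,0,1]'
python3 -m handwheel '[0,0,-40,0,1,0,0,-40,0,1,0,0,-40,0,1,0,0,-30,0,1,0,0,-14,0,1,0,0,0,0,1]'
python3 -m handwheel '[0,0,0,0,0,0,0,0,0,0,0,0,0,0,0,0,0,0,0,0,0,0,0,0,0,0,0,0,0,0,0,0,0,0,0,0,0,0,0,0]' 10
```

```text
time: 33.8
tool_pos: [0.4721, -0.3788, 0.2197]
tool_rot: [-3.141, 0.002, 1.622]
contact_force: [0.5, 0.7, 0.5]
opening: 0.0919
grip_force: 0.0
time: 34.4
tool_pos: [0.4727, -0.372, 0.0549]
tool_rot: [-3.139, -0.003, 1.628]
contact_force: [-0.2, 0.0, 0.6]
opening: 0.092
grip_force: 0.0
time: 35.2
tool_pos: [0.4738, -0.3722, 0.0568]
tool_rot: [-3.142, -0.0, 1.629]
contact_force: [-1.1, 0.6, 1.5]
opening: 0.0363
grip_force: 10.0
```

```bash
python3 -m handwheel '[0,0,4,0,0,-1,4.5,0,0,0,0,0,0,0,0,0,0,-4,0,0,0,0,0,0,0,0,0,0,0,1,0,0,0,0,1,0,0,0,0,1]'
python3 -m handwheel '[0,0,0,0,1,0,0,0,0,1,0,0,30,0,1,0,0,40,0,1,0,0,45,0,1,0,0,45,0,1,-5,40,0,0,1,0,45,0,0,1]'
python3 -m handwheel '[0,45,0,0,1,0,45,0,0,1,0,45,0,0,1,0,0,0,0,1]'
python3 - <<'E'
from h import *
np.set_printoptions(precision=4,suppress=True)
p,h,P,d=shot("top","end3")
for lo,hi in((.024,.045),(.06,.09)):
    k=(d>0)&(P[...,2]>lo)&(P[...,2]<hi)&(abs(P[...,0]-.4725)<.1)&(abs(P[...,1]+.365)<.075);print(k.sum(),P[k].mean(0),P[k].std(0),cv2.minAreaRect((P[k][:,:2]*1000).astype(np.float32)))
print(robot.observe()["tool_pos"],robot.observe()["time"])
E
```

```text
time: 36.0
tool_pos: [0.4729, -0.3679, 0.0568]
tool_rot: [3.141, 0.0, 1.629]
contact_force: [0.3, -0.9, 0.2]
opening: 0.0552
grip_force: 0.0
time: 36.8
tool_pos: [0.4678, -0.2833, 0.2183]
tool_rot: [3.139, 0.003, 1.626]
contact_force: [0.9, 0.7, -0.3]
opening: 0.0916
grip_force: 0.0
time: 37.2
tool_pos: [0.4673, -0.1431, 0.217]
tool_rot: [-3.141, -0.002, 1.634]
contact_force: [0.0, -1.4, 0.5]
opening: 0.0922
grip_force: 0.0
460 [ 0.5035 -0.3706  0.0321] [0.0357 0.0213 0.0023] ((474.3711853027344, -369.0987243652344), (143.9765625, 72.19438934326172), 4.659664154052734)
77 [ 0.4759 -0.3749  0.0768] [0.0112 0.0073 0.0024] ((474.1886901855469, -372.0522766113281), (38.93693161010742, 27.41386604309082), 12.255258560180664)
[ 0.4678 -0.1456  0.2172] 37.25
```

Hull flat (deck z 32 mm on the 4 mm mat), centred within about 2 mm and aligned with the mat. The arm is clear, so I'll hand in.

```bash
python3 -c "
from cell import robot
print(robot.hand_in())"
```

```text
the job is handed in; nothing more can be done
None
```

The job is handed in at about 37 s: red side rubbed yellow to blue, green side rubbed back, and the hull set upright and lengthways within about 2 mm of the mat's centre. Midway, while levelling the tilted hull on the table, its green edge rested briefly on the tape roll; later pictures, with the arm partly in the way, showed no shift beyond about a pixel (3 mm).

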